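Open-zero the tester tweezers at the capacitor pad spacing

TASK

The component-tester tweezers need their open-circuit zero before the capacitors in the dish are measured. Pick the tweezers up, bring the tips just above the two bare capacitor pads on the circuit board, one tip over the middle of each pad and touching nothing, squeezed so that the tip gap is the pads' own spacing (12 mm between centres), and hold that gap steady for at least two seconds while the tester averages. Finish while still holding the tweezers there, and leave the dish, the screwdriver and the blue pipe cap where they lie.

Things in the scene. Friction and masses are not known exactly. Their poses are not given: they have to be found in the camera images.
- tweezers: Battery component-tester tweezers, 131 mm long, about 48 g: white handle (66 x 21 x 14 mm) with a dark display, two sprung arms with bare steel tips. They lie flat, display up, arms side by side. Origin: midway between the two black ribbed finger pads, on the underside. x runs to the tips (about 43 mm ahead; handle 22 to 88 mm behind), y to the left arm, z up.
- tweezers_grip (a point): Point 6.5 mm above the tweezers' origin, midway between the finger pads, where they are squeezed along the tweezers' y. The pads are upright rounded crowns (17 mm long in x, highest in the middle), 13 mm high from the underside; 27 mm over both when free, about 21 mm at a 12 mm tip gap. Axes as the tweezers'.
- jaw_left (a joint): Closing angle of the left arm about its pivot in the handle (42 mm behind the origin, 4 mm left of the centre line; 85 mm from pivot to tip): 0 free, 0.0704 when its tip is 6 mm from the centre line (half of a 12 mm gap), 0.128 tips shut. Sprung open: each finger pad needs about 4 N to start, 8 N at a 12 mm gap, 11 N shut.
- jaw_right (a joint): The same for the right arm (mirrored; also grows as it closes). Tip gap, between the middles of the two tip ends: 24 mm free; it closes about 2.0 mm for each 1 mm that the finger pads are pressed together.
- tip_left (a point): Middle of the end of the left arm's steel tip (2 mm wide, 3 mm high), 7 mm above the underside; 12 mm left of the centre line when free.
- tip_right (a point): Middle of the end of the right arm's steel tip, 12 mm right of the centre line when free.
- board: Green circuit board 130 x 110 mm (x, y) on four standoffs, its upper face 12 mm above the mat, fixed in place. Origin at its centre on the mat, x towards the edge with the long terminal strip, y left. The parts on it stand up to 16 mm above its face; the quarter near the front (-x) edge has only flat ones, up to 2 mm high.
- pad_left (a point): Centre of the upper face of the left of the two bare gold-coloured capacitor pads: 6 x 6 mm squares, 12 mm between centres, in a thin white outline 16 x 22 mm, with no part on them. 25 mm from the board's front (-x) edge, 6 mm to the left (+y) of the board's middle line. Axes as the board's.
- pad_right (a point): Centre of the other bare pad, 12 mm from pad_left, 6 mm to the right (-y) of the middle line.
- dish: Bystander: black open parts dish 75 x 55 x 16 mm holding three can capacitors, origin under its centre.
- screwdriver: Bystander: screwdriver 180 mm long lying beyond the work.
- pipe_cap: Bystander: round blue plastic pipe cap, 68 mm across, 20 mm high, origin under its centre.
- mat: Grey bench mat 560 x 840 x 2 mm on which everything lies; its upper face is at z = 0.002. Fixed.
There are look-alikes about, which are no part of the job. Of the things that look like the tweezers, the largest one is meant. There is more than one size of the board; the one meant has the size given above.

How it is judged:
By the outcome, as a careful person would: the job done as asked, in the order asked, and still so for the second after the job is handed in, while the arm keeps its last pose, push and grip.
It also fails if it takes over 42 s, if anything falls off the work surface, if the arm or the gripper's body presses on something with over 40 N, if the wrist force passes 120 N, or if a joint passes its speed limit or range.

ROBOT

A 6-joint arm with a two-finger parallel gripper is mounted at the origin on the work surface. World frame = base frame: x ahead of the robot, y to its left, z up, the work surface at z = 0. Lengths are in m, angles in rad, forces in N, time in s.
With the tool pointing down it reaches from about 0.3 to 0.775 m from the base axis. Payload 14.6 kg.
Tool frame: the origin (TCP) lies at the very end of the fingers, on their centre line; the grasp point (between the pads) lies 19 mm behind it; z points along the fingers, y is the line along which they close (so a half turn about z gives the same grasp; the last joint's range is limited). The gripper opens to 94 mm and grips with 3 to 60 N. Pads are 16 mm wide; open, the fingers measure 119 mm over their backs; the gripper's body (75 mm by 177 mm) begins 78 mm behind the grasp point.
Start: joints at [1.272, 0.3, 1.521, -0, 1.321, -0.067], TCP at [0.126, 0.535, 0.205] pointing down, gripper open.
Joint ranges: [-3.03, 3.03], [-0.79, 2.21], [0.23, 2.52], [-1.04, 4.18], [0, 3.07], [-2.55, 2.55]. Speed limits (rad/s): [2.22, 2.22, 2.57, 3.14, 3.14, 3.14].

INTERFACE

Orientations are given as [roll, pitch, yaw] about the fixed x, y, z axes, in that order (R = Rz(yaw) Ry(pitch) Rx(roll)).
In Python, from station import ctrl, cams gives the robot as it stands. The module is installed in compiled form; this text tells all that it offers.
- The arm moves only by the tool arm_command, never from a script. Its argument "plan" is a list that holds one entry, the list of rows, each a list of 7 numbers: the shift along the tool's x, y, z in shares of 1000 mm (1.0 is 1000 mm), then the turn, a rotation vector about the tool's x, y, z in shares of 2 rad (1.0 is 2 rad), then the closure, from -1 (fully open) to 1 (shut). A call has 1 to 12 rows; each row is the pose to reach, as a shift and turn from the pose commanded when the call began, along the tool's axes at that moment; what a row does not reach only later rows make up. A row lasts 1/10 s, in which the tool goes at most 50 mm and 8.59 degrees, less where a joint would pass 70% of its speed; a pose out of reach is approached as far as the arm can. No shift or turn number may pass 1 either way. A call with a gripper value outside its range is refused whole. The fingers move at their own pace and stop on an object; "squeeze" is the grip in N (left out, the last holds). Time passes only in rows, so rows that repeat a pose let the fingers close. It gives the time, the measured TCP pose, the force, the opening and the grip force at its end, in the units of the state.
- ctrl.get_obs(): the state, without advancing time (a new reading comes with each control period).
- cams.camera(name): name is "side" or "top" or "wrist"; returns (picture, depth): 384x512x3 uint8, blue, green, red; 384x512 float32, m along the optical axis (not along the pixel's ray), 0 where there is no reading.
- cams.camera_info(name): a dict with "fx", "fy", "cx", "cy" (pixels), "world_to_cam" (4x4, takes a point from world to camera coordinates). Camera axes: x right, y down, z forward; pixel columns grow to the right and rows downward; lengths in m; the calibration is good to about 2 mm. A picture is of the moment at which its call begins: read the wrist's pose just before it. camera_info takes no time and is no camera call; for the wrist camera it gives the pose at the moment of the call.
- ctrl.hand_in(): hands the job in; it is judged then, once.
The state is a dict: "time_s": time; "qpos": joint angles; "joint_vel": joint speeds; "tau": joint torques, N m; "ee_pos": TCP position; "eef_rot": TCP orientation; "force": force on the tool from outside, world axes, zero at the start; "moment": the same for the moment, N m; "grip_width": finger opening in m; "grip_force": force on a finger pad.
Only numpy, scipy, OpenCV 4.12 (cv2) and the standard library are available. Lean on these libraries where they do the work, as an engineer would, in place of code of your own. Each camera call takes 0.05 s, during which the arm holds its last target. There are 200 camera calls.

## Working session

There is one attempt and no reset: what is moved stays moved. The work goes in short steps, Python scripts to look and compute and a tool call to move; the robot and the scene stay as the last step left them, time stands still between calls to the robot, and variables do not carry over. Pictures are saved under pics/ and viewed, at most 10 in all, crops included, and the job is handed in when it is done.

Besides the shell and the picture viewer there is one more tool, called as name(argument=value, ...), one argument or row to a line, values as JSON. arm_command: Moves the arm, as the interface text tells. Its arguments: {"type":"object","properties":{"plan":{"type":"array"},"squeeze":{"type":"number"}},"required":["plan"]}

```bash
mkdir -p pics; cat > h.py <<'E'
import numpy as np, cv2
from station import ctrl, cams
def snap(n):
    i=cams.camera_info(n); p,d=cams.camera(n); np.savez(f'{n}.npz',p=p,d=d,W=i['world_to_cam'],k=[i['fx'],i['fy'],i['cx'],i['cy']]); return p
def load(n): return np.load(f'{n}.npz')
def px(n,u,v,z=None):
    f=load(n);fx,fy,cx,cy=f['k'];C=np.linalg.inv(f['W']);r=np.array([(u-cx)/fx,(v-cy)/fy,1.])
    if z is None: s=f['d'][int(round(v)),int(round(u))]
    else: s=(z-C[2,3])/(C[:3,:3]@r)[2]
    return C[:3,:3]@(r*s)+C[:3,3]
def proj(n,P):
    f=load(n);fx,fy,cx,cy=f['k'];q=f['W'][:3,:3]@np.array(P)+f['W'][:3,3];return q[0]/q[2]*fx+cx,q[1]/q[2]*fy+cy
E
python3 - <<'E'
from h import *
p=snap('top');cv2.imwrite('pics/top.png',cv2.resize(p,(800,600),interpolation=cv2.INTER_CUBIC))
o=ctrl.get_obs();print(o)
f=load('top');print(f['W'],f['k'])
E
```

```text
{'time_s': 0.05, 'qpos': array([ 1.27243475e+00,  3.00447628e-01,  1.52160432e+00, -4.53848607e-06,
        1.32068733e+00, -6.65676057e-02]), 'joint_vel': array([-0.0009667 , -0.0009632 , -0.00070722,  0.00023086, -0.00046092,
        0.00160072]), 'tau': array([ 5.88874809e-04, -5.33214498e+01, -3.53713274e+01,  7.10776378e-02,
        2.34954490e-02,  3.55633389e-06]), 'ee_pos': array([0.1262555 , 0.53503596, 0.20488938]), 'eef_rot': array([-3.14044828e+00, -7.18848517e-05,  2.90979977e+00]), 'force': array([-0.12436087,  0.53491983, -1.18541611]), 'moment': array([-0.00816482,  0.0713403 , -0.00534853]), 'grip_force': 0.0, 'grip_width': 0.09384308868782117}
[[-1.26071555e-04 -9.99473689e-01 -3.24396229e-02 -1.04957076e-02]
 [-9.88962004e-01  4.93117042e-03 -1.48087267e-01  5.67788609e-01]
 [ 1.48169293e-01  3.20628849e-02 -9.88442124e-01  9.01663205e-01]
 [ 0.00000000e+00  0.00000000e+00  0.00000000e+00  1.00000000e+00]] [369.98358058 369.98358058 255.41039998 190.24564039]
```

View pics/top.png

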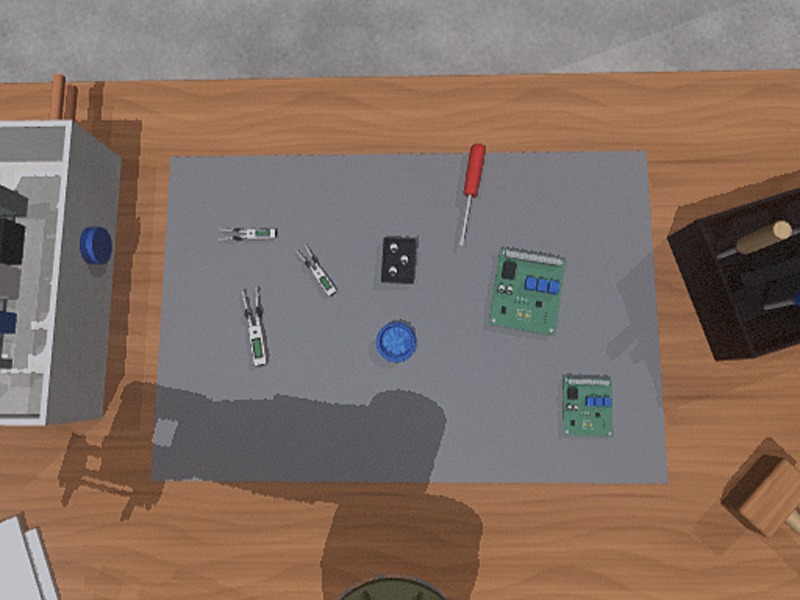

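The top view shows the largest tweezers at (255,328) with tips upward, and the larger board at (527,290) with its terminal strip up and bare pads near (523,313). The dish is at (399,260), the pipe cap at (397,341) and the screwdriver at (472,195).

```bash
python3 - <<'E'
from h import *
s=.64
for n,u,v,z in [('tipL',244,291,.009),('tipR',259,289,.009),('hend',260,365,.016),('hfront',251,318,.016),('bTL',501,247,.014),('bTR',566,256,.014),('bBR',555,335,.014),('bBL',490,327,.014),('padL',519,314,.014),('padR',528,315,.014),('sb1',563,375,.014),('sb2',613,377,.014)]:
    print(n,px('top',u*s,v*s,z).round(4))
p=load('top')['p']
a=cv2.resize(p[170:245,135:195],None,fx=6.6,fy=6.6,interpolation=cv2.INTER_CUBIC)
b=cv2.resize(p[150:225,305:370],None,fx=6.0,fy=6.6,interpolation=cv2.INTER_CUBIC)
cv2.imwrite('pics/c.png',np.hstack([a,b])); print(a.shape,b.shape)
E
```

```text
tipL [0.5849 0.2542 0.009 ]
tipR [0.5882 0.2285 0.009 ]
hend [0.459  0.2202 0.016 ]
hfront [0.5376 0.2383 0.016 ]
bTL [ 0.6572 -0.1838  0.014 ]
bTR [ 0.6408 -0.2922  0.014 ]
bBR [ 0.5077 -0.2686  0.014 ]
bBL [ 0.5213 -0.1621  0.014 ]
padL [ 0.5428 -0.2106  0.014 ]
padR [ 0.5411 -0.2254  0.014 ]
sb1 [ 0.4422 -0.2789  0.014 ]
sb2 [ 0.4389 -0.3595  0.014 ]
(495, 396, 3) (495, 390, 3)
```

View pics/c.png

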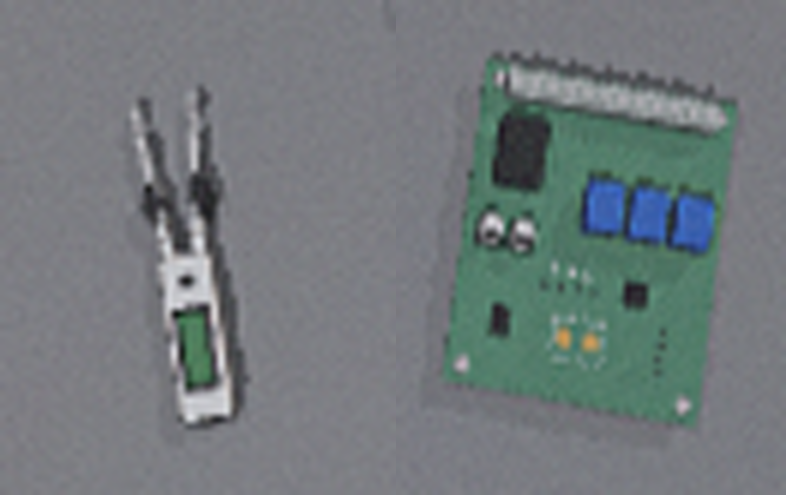

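The crop confirms the tweezers point up the picture: their finger pads are at about (150,205) and (203,190) and the tips at (140,105) and (200,92). The board's two gold pads sit at (563,338) and (591,342). Board size by corners is about 136 x 109 mm, so it's the right one. I'll move above the tweezers.

The rows are not in the units I measure in: shifts go in shares of 1000 mm and turns go in shares of 2 rad. I convert before sending: -476 mm / 1000 = -0.476, -197 mm / 1000 = -0.197, -0.395 rad / 2 = -0.1975.

arm_command(
  plan=[
    [[-0.476,-0.197,0.055,0,0,-0.1975,0.1],[-0.476,-0.197,0.055,0,0,-0.1975,0.1],[-0.476,-0.197,0.055,0,0,-0.1975,0.1],[-0.476,-0.197,0.055,0,0,-0.1975,0.1],[-0.476,-0.197,0.055,0,0,-0.1975,0.1],[-0.476,-0.197,0.055,0,0,-0.1975,0.1],[-0.476,-0.197,0.055,0,0,-0.1975,0.1],[-0.476,-0.197,0.055,0,0,-0.1975,0.1],[-0.476,-0.197,0.055,0,0,-0.1975,0.1],[-0.476,-0.197,0.055,0,0,-0.1975,0.1],[-0.476,-0.197,0.055,0,0,-0.1975,0.1],[-0.476,-0.197,0.055,0,0,-0.1975,0.1]],
  ],
)

```text
time_s: 1.25
ee_pos: [0.546, 0.2317, 0.1491]
eef_rot: [-3.141, -0.002, -2.982]
force: [0.4, -0.3, -0.3]
grip_width: 0.0422
grip_force: 0.0
```

```bash
python3 - <<'E'
from h import *
o=ctrl.get_obs();print(o['ee_pos'],o['eef_rot'],o['time_s'],o['grip_width'])
p=snap('wrist');cv2.imwrite('pics/w1.png',cv2.resize(p,(800,600),interpolation=cv2.INTER_CUBIC))
print(np.linalg.inv(load('wrist')['W']))
E
```

```text
[0.54604188 0.2317099  0.14905479] [-3.14096334e+00 -1.69162657e-03 -2.98186607e+00] 1.25 0.04216489988860294
[[-1.59699474e-01  9.50200287e-01  2.67610711e-01  4.67806679e-01]
 [ 9.87165659e-01  1.53774372e-01  4.30976171e-02  2.19128853e-01]
 [-2.00300952e-04  2.71058771e-01 -9.62562779e-01  3.28470967e-01]
 [ 0.00000000e+00  0.00000000e+00  0.00000000e+00  1.00000000e+00]]
```

View pics/w1.png

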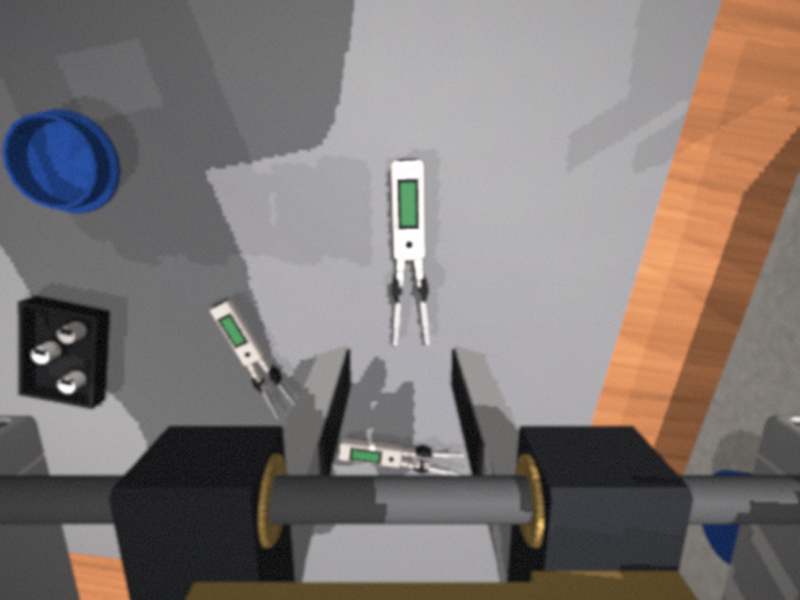

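The wrist view shows the tweezers vertical: handle end at (407,160), finger pads at (396,290) and (423,289), tips at (396,344) and (428,344). The fingers straddle the axis at (340,350) and (462,350).

```bash
python3 - <<'E'
from h import *
p=load('wrist')['p']
s=.64
P={n:px('wrist',u*s,v*s,z) for n,u,v,z in [('tipL',428,344,.009),('tipR',396,344,.009),('hend',407,160,.016),('hfL',393.5,259,.016),('hfR',424,259,.016),('padL',426,289,.010),('padR',393,291,.010)]}
for k in P: print(k,P[k].round(4))
print('depth handle', px('wrist',408*s,170*s))
x0,y0,x1,y1=235,90,290,230
cv2.imwrite('pics/w2.png',cv2.rotate(cv2.resize(p[y0:y1,x0:x1],None,fx=5.6,fy=5.6,interpolation=cv2.INTER_CUBIC),0))
E
```

```text
tipL [0.5861 0.2591 0.009 ]
tipR [0.5899 0.2356 0.009 ]
hend [0.4597 0.2222 0.016 ]
hfL [0.5257 0.2237 0.016 ]
hfR [0.5223 0.2445 0.016 ]
padL [0.5446 0.2502 0.01  ]
padR [0.5498 0.227  0.01  ]
depth handle [0.46573755 0.22384455 0.01627702]
```

View pics/w2.png

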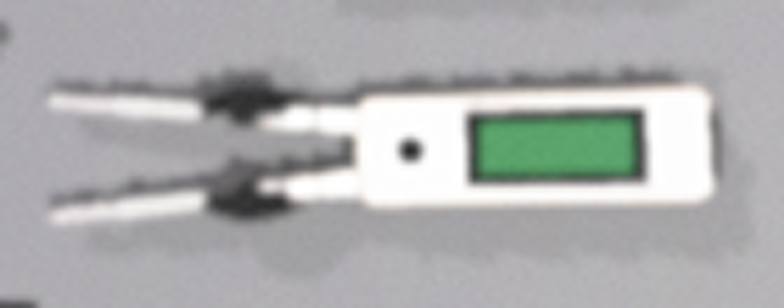

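```bash
python3 - <<'E'
from h import *
def c(col,row): return 235+row/5.6-.5*0, 230-col/5.6
P={n:px('wrist',*c(a,b),z) for n,a,b,z in [('tipR',52,102,.009),('tipL',52,213,.009),('hend',715,146,.016),('hfm',360,150,.016),('dot',410,150,.016),('padm',245,152,.010)]}
for k in P: print(k,P[k].round(4))
t=(P['tipR']+P['tipL'])/2; 
for a in ('hend','hfm'):
  d=t-P[a]; print(np.arctan2(d[1],d[0]), np.hypot(*d[:2]))
d=P['hfm']-P['hend'];print(np.arctan2(d[1],d[0]))
d=t-P['hend'];d[2]=0;d/=np.hypot(*d[:2]);o=t-.043*d;print('org',o,P['hend']+.088*d)
print('tcp px in 800', np.array(proj('wrist',[.54604,.23171,.149]))/.64)
for q in P: print(q,np.round(np.array(proj('top',P[q]))/.64,1))
y=np.array([.16,-.987,0])
for sgn in(1,-1): print(np.array(proj('wrist',np.array([.54604,.23171,.149])+sgn*.0211*np.array([.159,-.987,0])))/.64)
E
```

```text
tipR [0.5907 0.2354 0.009 ]
tipL [0.587  0.2582 0.009 ]
hend [0.4595 0.2228 0.016 ]
hfm [0.5239 0.2343 0.016 ]
dot [0.5143 0.2327 0.016 ]
padm [0.5479 0.2388 0.01  ]
0.18390604993573156 0.1315529270888176
0.19104906694969107 0.0661329718391477
0.17668555379168355
org [0.54654241 0.23895148 0.009     ] [0.5459988  0.23885037 0.016     ]
tcp px in 800 [400.20655085 366.17127874]
tipR [255.  287.6]
tipL [241.7 289.8]
hend [258.5 364.7]
hfm [253.1 326.1]
dot [253.8 331.8]
padm [252.  312.4]
[350.46247394 366.13668346]
[449.95076561 366.20587412]
```

In the tool's units: 104 mm / 1000 = 0.104, 95 mm / 1000 = 0.095, -0.02 rad / 2 = -0.01.

arm_command(
  plan=[
    [[-0.001,0.007,0.05,0,0,-0.01,0.1],[-0.001,0.007,0.095,0,0,-0.01,0.1],[-0.001,0.007,0.104,0,0,-0.01,0.1],[-0.001,0.007,0.104,0,0,-0.01,0.1]],
  ],
)

```text
time_s: 1.7
ee_pos: [0.5432, 0.2418, 0.0461]
eef_rot: [-3.141, -0.002, -2.958]
force: [-0.1, 0.4, 1.0]
grip_width: 0.0421
grip_force: 0.0
```

```bash
python3 - <<'E'
from h import *
o=ctrl.get_obs();print(o['ee_pos'],o['eef_rot'],o['time_s'],o['grip_width'])
p=snap('wrist');x=p[150:384,150:362]
cv2.imwrite('pics/w3.png',cv2.resize(p[100:270,170:350],None,fx=3.5,fy=3.5,interpolation=cv2.INTER_CUBIC))
print('tcp',proj('wrist',o['ee_pos']))
E
```

```text
[0.5432449  0.24176605 0.04612359] [-3.14127677e+00 -2.22341286e-03 -2.95752654e+00] 1.7 0.04214189977453283
tcp (np.float64(256.10986211980395), np.float64(234.36147607681426))
```

View pics/w3.png

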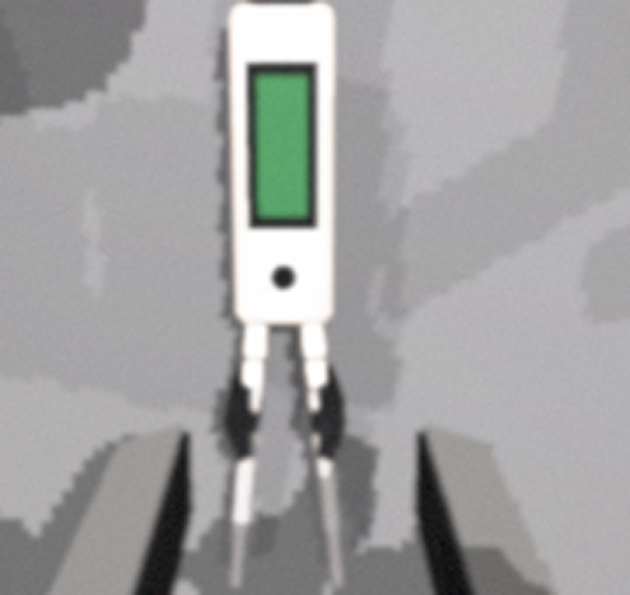

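The closer view has finger pads centred at crop (285,415), tips at (236,583) and (337,583), dot at (283,277), and finger ends at (187,435) and (421,435), so the tool is slightly off to the tweezers' left.

```bash
python3 - <<'E'
from h import *
P={n:px('wrist',170+a/3.5,100+b/3.5,z) for n,a,b,z in [('tipR',236,585,.009),('tipL',337.5,585,.009),('hend',282.5,4,.016),('hfm',284,322,.016),('dot',283.5,277,.016),('padm',286,415,.012)]}
for k in P: print(k,P[k].round(4))
t=(P['tipR']+P['tipL'])/2
for a in ('hend','hfm'):
  d=t-P[a]; print(np.arctan2(d[1],d[0]), np.hypot(*d[:2]))
d=t-P['hend'];d[2]=0;d/=np.hypot(*d[:2]);print('org',t-.043*d,P['hend']+.088*d)
e=ctrl.get_obs()['ee_pos'];yw=-2.9575
v=(t-.043*d+P['hend']+.088*d)/2-e;print('tool dx,dy',v@[np.cos(yw),np.sin(yw),0],v@[np.sin(yw),-np.cos(yw),0])
E
```

```text
tipR [0.591 0.235 0.009]
tipL [0.5866 0.2585 0.009 ]
hend [0.4602 0.2225 0.016 ]
hfm [0.5235 0.2343 0.016 ]
dot [0.5139 0.2325 0.016 ]
padm [0.5456 0.2387 0.012 ]
0.18644616606937336 0.13082293052856445
0.1881671220936346 0.06642479747232688
org [0.54653711 0.23878296 0.009     ] [0.54671111 0.23881578 0.016     ]
tool dx,dy -0.001621401883735436 -0.003547496424083043
```

In the tool's units: 41 mm / 1000 = 0.041, -3.5 mm / 1000 = -0.0035.

arm_command(
  plan=[
    [[-0.002,-0.0035,0,0,0,0,0.1],[-0.002,-0.0035,0.02,0,0,0,0.1],[-0.002,-0.0035,0.035,0,0,0,0.1],[-0.002,-0.0035,0.041,0,0,0,0.1],[-0.002,-0.0035,0.041,0,0,0,0.3],[-0.002,-0.0035,0.041,0,0,0,0.4],[-0.002,-0.0035,0.041,0,0,0,0.5],[-0.002,-0.0035,0.041,0,0,0,0.55],[-0.002,-0.0035,0.041,0,0,0,0.55],[-0.002,-0.0035,0.041,0,0,0,0.55]],
  ],
  squeeze=15,
)

```text
time_s: 2.75
ee_pos: [0.5473, 0.2384, 0.0062]
eef_rot: [3.141, 0.001, -2.958]
force: [0.0, -0.7, 5.8]
grip_width: 0.0211
grip_force: 8.7
```

```bash
python3 - <<'E'
from h import *
o=ctrl.get_obs();print(o['ee_pos'],o['eef_rot'],o['time_s'],o['grip_width'],o['grip_force'],o['force'])
p=snap('wrist')
cv2.imwrite('pics/w4.png',cv2.resize(p[90:300,160:360],None,fx=2.8,fy=2.8,interpolation=cv2.INTER_CUBIC))
E
```

```text
[0.54733011 0.23837768 0.00617376] [ 3.14136021e+00  1.45146289e-03 -2.95835518e+00] 2.75 0.021138274295731535 8.711230605840683 [ 0.00744337 -0.69837908  5.80178264]
```

View pics/w4.png

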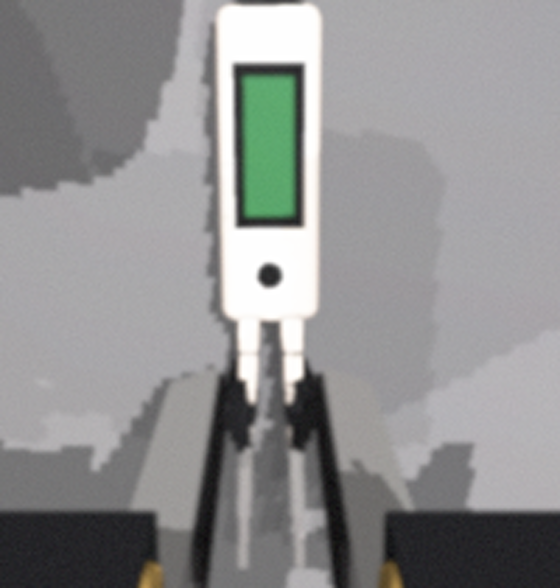

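The wrist picture shows the tweezers between the fingers with the tips narrowed, at crop (243,568) and (299,568). The opening is 21.1 mm at 8.7 N. I'll lift slowly and check tilt.

In the tool's units: -70 mm / 1000 = -0.07, -60 mm / 1000 = -0.06.

arm_command(
  plan=[
    [[0,0,-0.005,0,0,0,0.55],[0,0,-0.012,0,0,0,0.55],[0,0,-0.025,0,0,0,0.55],[0,0,-0.045,0,0,0,0.55],[0,0,-0.06,0,0,0,0.55],[0,0,-0.07,0,0,0,0.55],[0,0,-0.07,0,0,0,0.55]],
  ],
)

```text
time_s: 3.5
ee_pos: [0.5474, 0.2384, 0.0771]
eef_rot: [3.141, 0.002, -2.958]
force: [0.0, 0.2, 0.1]
grip_width: 0.0211
grip_force: 7.4
```

```bash
python3 - <<'E'
from h import *
o=ctrl.get_obs();print(o['ee_pos'],o['eef_rot'],o['time_s'],o['grip_width'],o['grip_force'],o['force'])
p=snap('wrist')
# handle points by depth along image column
for v in range(95,215,12):
    f=[px('wrist',u,v) for u in (253,256,259)]; print(v,np.median(f,axis=0).round(4))
cv2.imwrite('pics/w5.png',cv2.resize(p[60:300,140:370],None,fx=2.5,fy=2.5,interpolation=cv2.INTER_CUBIC))
E
```

```text
[0.54742688 0.23843742 0.07712822] [ 3.14118537e+00  2.45262922e-03 -2.95830646e+00] 3.5 0.021078321515352216 7.377665340900421 [0.00046717 0.21435072 0.06008037]
95 [0.4616 0.2224 0.0838]
107 [0.4678 0.2236 0.0837]
119 [0.4743 0.2248 0.0848]
131 [0.4808 0.226  0.0854]
143 [0.4876 0.2272 0.085 ]
155 [0.4943 0.2285 0.0858]
167 [0.5014 0.2298 0.0852]
179 [0.5084 0.2311 0.0855]
191 [0.5152 0.2324 0.0867]
203 [0.5242 0.234  0.0827]
```

View pics/w5.png

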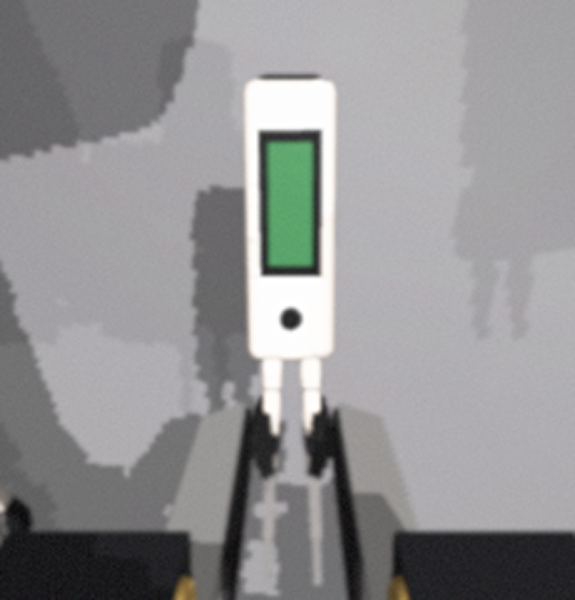

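The tweezers hang steadily in the grip with the tips at crop (268,585) and (317,585), nose up by a couple of degrees. I'll carry them smoothly towards the board.

In the tool's units: -417 mm / 1000 = -0.417, -317 mm / 1000 = -0.317, 0.02 rad / 2 = 0.01.

arm_command(
  plan=[
    [[0.002,-0.007,0,0,0,0.0025,0.55],[0.008,-0.024,-0.002,0,0,0.01,0.55],[0.017,-0.054,-0.004,0,0,0.0225,0.55],[0.031,-0.097,-0.006,0,0,0.04,0.55],[0.045,-0.141,-0.006,0,0,0.0575,0.55],[0.059,-0.185,-0.006,0,0,0.075,0.55],[0.073,-0.229,-0.006,0,0,0.0925,0.55],[0.087,-0.273,-0.006,0,0,0.11,0.55],[0.101,-0.317,-0.006,0,0,0.1275,0.55],[0.115,-0.36,-0.004,0,0,0.145,0.55],[0.126,-0.394,-0.002,0,0,0.16,0.55],[0.134,-0.417,0,0,0,0.1675,0.55]],
  ],
)

```text
time_s: 4.75
ee_pos: [0.4892, -0.1993, 0.075]
eef_rot: [-3.142, -0.001, 2.986]
force: [0.4, 0.6, -1.6]
grip_width: 0.0216
grip_force: 7.3
```

In the tool's units: -16 mm / 1000 = -0.016, -11 mm / 1000 = -0.011, 0.014 rad / 2 = 0.007.

arm_command(
  plan=[
    [[0.003,-0.011,0,0,0,0.005,0.55],[0.0045,-0.016,0,0,0,0.007,0.55],[0.0045,-0.016,0,0,0,0.007,0.55],[0.0045,-0.016,0,0,0,0.007,0.55]],
  ],
)

```text
time_s: 5.15
ee_pos: [0.4842, -0.2106, 0.0756]
eef_rot: [3.142, 0.0, 2.977]
force: [0.4, -0.1, 0.1]
grip_width: 0.0218
grip_force: 7.3
```

```bash
python3 - <<'E'
from h import *
o=ctrl.get_obs();print(o['ee_pos'],o['eef_rot'],o['time_s'],o['grip_width'],o['grip_force'],o['force'])
p=snap('wrist')
def fit(u0,u1,v0,v1,white=True):
    Q=[px('wrist',u,v) for u in range(u0,u1) for v in range(v0,v1)]
    Q=np.array(Q);c=np.median(Q,axis=0);Q=Q[abs(Q[:,2]-c[2])<.004]
    return np.linalg.lstsq(np.c_[Q[:,:2]-c[:2],np.ones(len(Q))],Q[:,2],rcond=None)[0],c
print(fit(248,265,95,190)); print('mat',fit(200,225,95,190))
cv2.imwrite('pics/w6.png',cv2.resize(p[90:330,130:390],None,fx=3,fy=2.5,interpolation=cv2.INTER_CUBIC)[:600])
E
```

```text
[ 0.48424668 -0.21055749  0.0755593 ] [3.14152218e+00 9.28473437e-05 2.97679626e+00] 5.15 0.021795559744195465 7.347238138318062 [ 0.44296851 -0.07536325  0.12568748]
(array([0.03070329, 0.00020668, 0.08392499]), array([ 0.42352586, -0.20055058,  0.08400723]))
mat (array([0.00013128, 0.00146653, 0.00199112]), array([ 0.42577014, -0.23906351,  0.00199591]))
```

View pics/w6.png

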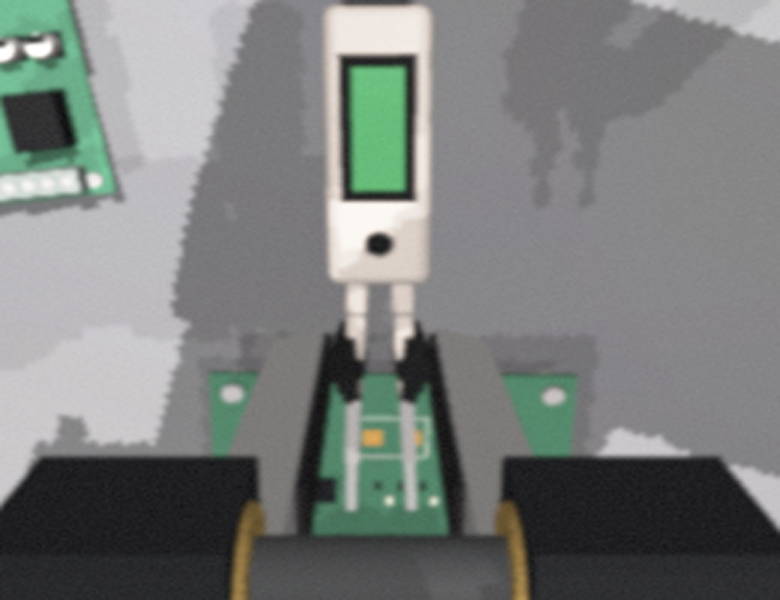

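The board's front edge is at crop row 373, with corners (209,373) and (577,373). The gold pads are at (373,438) and about (414,438), and the steel tips end at (351,510) and (411,510).

```bash
python3 - <<'E'
from h import *
g=lambda a,b,z:px('wrist',130+a/3,90+b/2.5,z)
B={n:g(a,b,.014) for n,a,b in [('cR?',209,373),('cL?',577,373),('h1',232,394.5),('h2',553,396),('p1',373.5,438),('p2',413.5,438),('outR',429,438)]}
for k in B: print(k,B[k].round(4))
d=B['cL?']-B['cR?'];print('w',np.linalg.norm(d),'yaw',np.arctan2(-d[0],d[1]))
d2=B['h2']-B['h1'];print('yaw holes',np.arctan2(-d2[0],d2[1]))
print('pad sp',np.linalg.norm(B['p2']-B['p1']))
m=(B['cL?']+B['cR?'])/2; y=d/np.linalg.norm(d); x=np.array([y[1],-y[0],0]); print('padmid from edge',m+.025*x,'seen',(B['p1']+B['p2'])/2)
for z in (.076,.078,.08,.082):
  L,R=g(411,510,z),g(351,510,z); print(z,L.round(4),R.round(4),np.linalg.norm(L-R),((L+R)/2).round(4), np.linalg.norm((L+R)[:2]/2-ctrl.get_obs()['ee_pos'][:2]))
print(ctrl.get_obs()['grip_width'])
E
```

```text
cR? [ 0.5075 -0.2656  0.014 ]
cL? [ 0.5254 -0.1574  0.014 ]
h1 [ 0.5169 -0.2606  0.014 ]
h2 [ 0.5333 -0.1654  0.014 ]
p1 [ 0.5411 -0.2215  0.014 ]
p2 [ 0.5431 -0.2094  0.014 ]
outR [ 0.5439 -0.2047  0.014 ]
w 0.10967466287415416 yaw -0.16430379783012408
yaw holes -0.17047583343196837
pad sp 0.01224335893331813
padmid from edge [ 0.54113184 -0.21554728  0.014     ] seen [ 0.54214584 -0.21544257  0.014     ]
0.076 [ 0.53   -0.2104  0.076 ] [ 0.5277 -0.2243  0.076 ] 0.01405752917472418 [ 0.5289 -0.2173  0.076 ] 0.04506106306177738
0.078 [ 0.5287 -0.2102  0.078 ] [ 0.5264 -0.224   0.078 ] 0.013900301958364652 [ 0.5275 -0.2171  0.078 ] 0.04366631788130078
0.08 [ 0.5273 -0.2101  0.08  ] [ 0.525  -0.2237  0.08  ] 0.013743074742005125 [ 0.5261 -0.2169  0.08  ] 0.0422715746516648
0.082 [ 0.5259 -0.21    0.082 ] [ 0.5236 -0.2234  0.082 ] 0.013585847525645624 [ 0.5248 -0.2167  0.082 ] 0.040876833572561035
0.02141346902983002
```

In the tool's units: 48 mm / 1000 = 0.048, 46 mm / 1000 = 0.046, 0.03 rad / 2 = 0.015.

arm_command(
  plan=[
    [[-0.004,0.001,0,0,0.005,0,0.55],[-0.01,0.003,0.005,0,0.01,0,0.55],[-0.015,0.004,0.015,0,0.015,0,0.55],[-0.015,0.004,0.028,0,0.015,0,0.55],[-0.015,0.004,0.039,0,0.015,0,0.55],[-0.015,0.004,0.046,0,0.015,0,0.55],[-0.015,0.004,0.048,0,0.015,0,0.55],[-0.015,0.004,0.048,0,0.015,0,0.55],[-0.015,0.004,0.048,0,0.015,0,0.55],[-0.015,0.004,0.048,0,0.015,0,0.55]],
  ],
)

```text
time_s: 6.2
ee_pos: [0.4998, -0.2101, 0.0279]
eef_rot: [-3.141, -0.029, 2.976]
force: [0.3, -0.3, -0.3]
grip_width: 0.0216
grip_force: 7.3
```

```bash
python3 - <<'E'
from h import *
o=ctrl.get_obs();print(o['ee_pos'],o['eef_rot'],o['time_s'],o['grip_width'],o['grip_force'],o['force'])
p=snap('wrist')
Q=np.array([px('wrist',u,v) for u in range(248,265) for v in range(95,190)]);c=np.median(Q,axis=0);Q=Q[abs(Q[:,2]-c[2])<.004]
print(np.linalg.lstsq(np.c_[Q[:,:2]-c[:2],np.ones(len(Q))],Q[:,2],rcond=None)[0],c)
cv2.imwrite('pics/w7.png',cv2.resize(p[205:315,200:310],None,fx=5.4,fy=5.4,interpolation=cv2.INTER_CUBIC))
print(ctrl.get_obs()['grip_width'])
E
```

```text
[ 0.49980811 -0.2100599   0.02793406] [-3.14133628 -0.02920204  2.97573954] 6.2 0.021618341711652698 7.344833314418793 [ 0.27992602 -0.26099856 -0.32583185]
[0.0017763  0.00529096 0.03816378] [ 0.43925755 -0.20003717  0.03817415]
0.02096469848484899
```

View pics/w7.png

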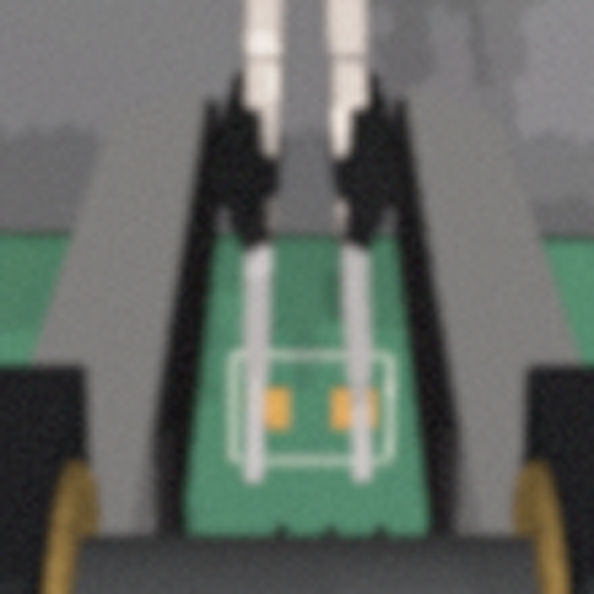

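Over the board, the tips end at crop (254,480) and (363,480). The white outline spans 229–394 by 350–465 and the pads' inner edges are at 292 and 331, centred on row 409.

```bash
python3 - <<'E'
from h import *
g=lambda a,b,z:px('wrist',200+a/5.4,205+b/5.4,z)
L,R=g(363,480,.0312),g(254,480,.0312);m=(L+R)/2
pi=[g(292,409,.014),g(331,409,.014)];pm=sum(pi)/2
o1=[g(229.5,408,.014),g(394,408,.014)];o2=[g(311,351,.014),g(311,464,.014)]
n=np.linalg.norm
print('gap',n(L-R),'tipmid',m,'padmid',pm,sum(o1)/2,sum(o2)/2,'inner',n(pi[0]-pi[1]),'outl',n(o1[0]-o1[1]),n(o2[0]-o2[1]))
yw=2.976;v=pm-m;print('tool dx dy mm',1e3*(v@[np.cos(yw),np.sin(yw),0]),1e3*(v@[np.sin(yw),-np.cos(yw),0]))
print([round(ctrl.get_obs()['grip_width'],5) for _ in range(3)],ctrl.get_obs()['ee_pos'])
E
```

```text
gap 0.013866919659660547 tipmid [ 0.54175837 -0.216354    0.0312    ] padmid [ 0.54203703 -0.21592651  0.014     ] [ 0.54189104 -0.21586743  0.014     ] [ 0.54188161 -0.21597062  0.014     ] inner 0.005373698892303087 outl 0.022662081827360292 0.017365713702533214
tool dx dy mm -0.20437739683731104 0.4675735043855147
[0.02096, 0.02096, 0.02096] [ 0.49979429 -0.21004438  0.02790008]
```

In the tool's units: 13 mm / 1000 = 0.013, 12 mm / 1000 = 0.012.

arm_command(
  plan=[
    [[-0.0006,0.0005,0.003,0,0,0,0.56],[-0.0006,0.0005,0.007,0,0,0,0.568],[-0.0006,0.0005,0.01,0,0,0,0.568],[-0.0006,0.0005,0.012,0,0,0,0.568],[-0.0006,0.0005,0.013,0,0,0,0.568],[-0.0006,0.0005,0.013,0,0,0,0.568],[-0.0006,0.0005,0.013,0,0,0,0.568],[-0.0006,0.0005,0.013,0,0,0,0.568]],
  ],
)

```text
time_s: 7.05
ee_pos: [0.5, -0.2095, 0.0146]
eef_rot: [-3.142, -0.03, 2.976]
force: [1.0, -0.3, -1.2]
grip_width: 0.0206
grip_force: 7.9
```

```bash
python3 - <<'E'
from h import *
o=ctrl.get_obs();print(o['ee_pos'],o['eef_rot'],o['time_s'],o['grip_width'],o['grip_force'],o['force'])
i=[]
W=[];F=[]
for k in range(8):
    p=snap('wrist');i.append(p.astype(float));q=ctrl.get_obs();W.append(q['grip_width']);F.append(q['grip_force'])
print(np.round(W,5),np.round(F,2))
p=np.mean(i,axis=0)
np.save('avg.npy',p)
Q=np.array([px('wrist',u,v) for u in range(248,265) for v in range(95,190)]);c=np.median(Q,axis=0);Q=Q[abs(Q[:,2]-c[2])<.004]
print(np.linalg.lstsq(np.c_[Q[:,:2]-c[:2],np.ones(len(Q))],Q[:,2],rcond=None)[0],c)
a=cv2.resize(p[240:310,215:300].astype(np.uint8),None,fx=8,fy=8,interpolation=cv2.INTER_CUBIC)
cv2.imwrite('pics/w8.png',a)
E
```

```text
[ 0.49999211 -0.20947178  0.01456021] [-3.14152356 -0.02975466  2.9758223 ] 7.05 0.02056951975280118 7.929001897573471 [ 0.96913575 -0.32928165 -1.19228678]
[0.02023 0.0205  0.02059 0.02021 0.02037 0.02046 0.02062 0.02069] [7.93 7.93 7.93 7.93 7.93 7.93 7.93 7.93]
[-0.00043386 -0.00778584  0.02476551] [ 0.43938002 -0.19943888  0.0247961 ]
```

View pics/w8.png

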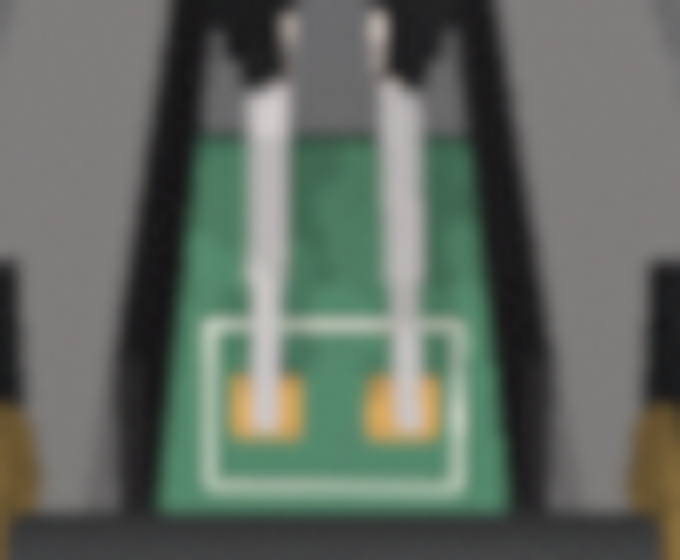

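The averaged picture shows both tips over their pads: tip ends at crop (264,434) and (409,434), pads centred at (266,408) and (403,408). Force shows no contact.

```bash
python3 - <<'E'
from h import *
g=lambda a,b,z:px('wrist',215+a/8,240+b/8,z)
n=np.linalg.norm
for z in (.0168,.0178):
  L,R=g(408.5,435,z),g(264,435,z);m=(L+R)/2
  a,b=g(266,408,.014),g(403,408,.014);pm=(a+b)/2
  yw=2.976;v=pm-m;print(z,'gap',n(L-R),'padsp',n(a-b),'tool dx dy mm',1e3*(v@[np.cos(yw),np.sin(yw),0]),1e3*(v@[np.sin(yw),-np.cos(yw),0]))
# subpixel tip centres: grayness (low saturation) in rows near the tip end
p=np.load('avg.npy').astype(np.float32)
for r in (288,290,292):
    s=p[r,215:300]; print(r,[(215+j,int(s[j].max()-s[j].min()),int(s[j][0])) for j in list(range(28,40))+list(range(45,57))])
E
```

```text
0.0168 gap 0.012475989898181798 padsp 0.011975258761951962 tool dx dy mm 0.8307689772385407 -0.14541276494508448
0.0178 gap 0.012406390228842632 padsp 0.011975258761951962 tool dx dy mm 0.1754075157136585 -0.1415762729358244
288 [(243, 41, 105), (244, 79, 96), (245, 82, 113), (246, 46, 153), (247, 14, 186), (248, 11, 192), (249, 37, 167), (250, 81, 121), (251, 95, 93), (252, 58, 97), (253, 34, 105), (254, 50, 109), (260, 36, 99), (261, 66, 89), (262, 90, 91), (263, 73, 120), (264, 39, 160), (265, 16, 186), (266, 22, 182), (267, 53, 151), (268, 86, 112), (269, 72, 99), (270, 31, 118), (271, 25, 149)]
290 [(243, 43, 107), (244, 90, 99), (245, 95, 117), (246, 56, 155), (247, 18, 187), (248, 13, 192), (249, 43, 166), (250, 92, 123), (251, 106, 98), (252, 65, 100), (253, 36, 106), (254, 49, 108), (260, 43, 101), (261, 88, 95), (262, 110, 97), (263, 89, 121), (264, 45, 161), (265, 17, 186), (266, 21, 185), (267, 56, 155), (268, 94, 117), (269, 79, 102), (270, 32, 123), (271, 19, 160)]
292 [(243, 43, 106), (244, 89, 99), (245, 95, 115), (246, 60, 152), (247, 24, 182), (248, 18, 187), (249, 48, 161), (250, 93, 120), (251, 104, 97), (252, 65, 99), (253, 36, 105), (254, 49, 110), (260, 43, 104), (261, 93, 96), (262, 116, 96), (263, 99, 115), (264, 56, 151), (265, 24, 181), (266, 21, 184), (267, 49, 161), (268, 89, 120), (269, 77, 103), (270, 32, 126), (271, 19, 165)]
```

arm_command(
  plan=[
    [[0,0,0,0,0,0,0.571],[0,0,0,0,0,0,0.571],[0,0,0,0,0,0,0.571],[0,0,0,0,0,0,0.571],[0,0,0,0,0,0,0.571],[0,0,0,0,0,0,0.571],[0,0,0,0,0,0,0.571],[0,0,0,0,0,0,0.571]],
  ],
)

```text
time_s: 8.25
ee_pos: [0.4999, -0.2094, 0.0144]
eef_rot: [-3.142, -0.03, 2.976]
force: [-0.0, -0.0, -0.2]
grip_width: 0.0204
grip_force: 8.0
```

```bash
python3 - <<'E'
from h import *
p=np.mean([snap('wrist').astype(float) for _ in range(8)],axis=0)
o=ctrl.get_obs();print(o['ee_pos'],o['time_s'],o['grip_force'],o['force'])
def cen(r,a,b): 
    w=np.clip(p[r,a:b,0]-98,0,None); return (w*np.arange(a,b)).sum()/w.sum()
l=np.mean([cen(r,245,251) for r in (290,291,292)]);r=np.mean([cen(r,263,269) for r in (290,291,292)])
print(l,r)
for z in (.0168,.0178,.0188): print(z,np.linalg.norm(px('wrist',l,294,z)-px('wrist',r,294,z)))
Q=np.array([px('wrist',u,v) for u in range(248,265) for v in range(95,190)]);c=np.median(Q,axis=0);Q=Q[abs(Q[:,2]-c[2])<.004]
print(np.linalg.lstsq(np.c_[Q[:,:2]-c[:2],np.ones(len(Q))],Q[:,2],rcond=None)[0],c)
E
```

```text
[ 0.49988391 -0.20941972  0.01441161] 8.65 8.02191898226738 [-0.34922964 -0.37998223 -0.77232448]
247.7601059357204 265.36520300504
0.0168 0.012153937993759696
0.0178 0.01208612657111714
0.0188 0.012018315148474592
[-0.00040828  0.00138178  0.02474479] [ 0.43940288 -0.19942872  0.02473973]
```

The gap is 12.1 mm and the tweezers are level. Next I hold for over two seconds.

arm_command(
  plan=[
    [[0,0,0,0,0,0,0.571],[0,0,0,0,0,0,0.571],[0,0,0,0,0,0,0.571],[0,0,0,0,0,0,0.571],[0,0,0,0,0,0,0.571],[0,0,0,0,0,0,0.571],[0,0,0,0,0,0,0.571],[0,0,0,0,0,0,0.571],[0,0,0,0,0,0,0.571],[0,0,0,0,0,0,0.571],[0,0,0,0,0,0,0.571],[0,0,0,0,0,0,0.571]],
  ],
)

```text
time_s: 9.85
ee_pos: [0.4999, -0.2094, 0.0144]
eef_rot: [3.142, -0.03, 2.976]
force: [0.3, 0.9, -0.6]
grip_width: 0.0204
grip_force: 8.0
```

arm_command(
  plan=[
    [[0,0,0,0,0,0,0.571],[0,0,0,0,0,0,0.571],[0,0,0,0,0,0,0.571],[0,0,0,0,0,0,0.571],[0,0,0,0,0,0,0.571],[0,0,0,0,0,0,0.571],[0,0,0,0,0,0,0.571],[0,0,0,0,0,0,0.571],[0,0,0,0,0,0,0.571],[0,0,0,0,0,0,0.571],[0,0,0,0,0,0,0.571],[0,0,0,0,0,0,0.571]],
  ],
)

```text
time_s: 11.05
ee_pos: [0.4999, -0.2095, 0.0144]
eef_rot: [-3.142, -0.03, 2.976]
force: [-0.1, 0.1, -1.3]
grip_width: 0.02
grip_force: 8.0
```

```bash
python3 - <<'E'
from h import *
p=np.mean([snap('wrist').astype(float) for _ in range(4)],axis=0)
def cen(r,a,b): 
    w=np.clip(p[r,a:b,0]-98,0,None); return (w*np.arange(a,b)).sum()/w.sum()
print([np.mean([cen(r,a,a+6) for r in (290,291,292)]) for a in (245,263)])
o=ctrl.get_obs();print(o['time_s'],o['grip_force'],o['ee_pos'])
print(ctrl.hand_in())
E
```

```text
[np.float64(247.75777233438566), np.float64(265.3560623554262)]
11.25 8.021559119224548 [ 0.49991133 -0.20947094  0.01444171]
the job is handed in; nothing more can be done
None
```

The job is handed in at 11.25 s: the tweezers are still held with one tip about 2 mm above the middle of each pad, touching nothing, at a measured gap of about 12.1 mm that stayed steady for about 2.5 s; I made no contact with the dish, screwdriver or pipe cap.

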